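Stand the medicine vessels in their trolley holders

ROBOT

A 7-joint arm with a two-finger parallel gripper is mounted at the origin on a cart in front of the work surface, level with it; the furniture and walls round the work are solid. World frame = base frame: x ahead of the robot, y to its left, z up, the work surface at z = 0. Lengths are in m, angles in rad, forces in N, time in s.
With the tool pointing down it reaches from about 0.375 to 0.925 m from the base axis. Payload 3.1 kg.
Tool frame: the origin (TCP) lies between the finger pads; the fingertips stand 19 mm ahead of it and the grasp point (between the pads) is the TCP; z points along the fingers, y is the direction in which the jaws open and shut (so a half turn about z gives the same grasp; the last joint's range is limited). The gripper opens to 85 mm and grips with 20 to 120 N. Pads are 22 mm wide; open, the fingers measure 114 mm over their backs; the gripper's body (76 mm by 85 mm) begins 54 mm behind the grasp point. The pads swing forward as they close: fully open they stand 13 mm farther back than shut.
Start: joints at [-1.419, 0.383, 0.044, 1.598, -0.018, 1.161, -0.05], TCP at [0.161, 0.63, 0.223] pointing down, gripper open.
Joint ranges: [-2.61, 2.61], [-0.41, 2.15], [-1.48, 1.57], [0, 2.5], [-1.57, 4.71], [0.05, 1.97], [-2.85, 2.85]. Speed limits (rad/s): [2.79, 2.79, 3.14, 3.14, 3.14, 3.14, 3.14].

INTERFACE

Orientations are given as a unit quaternion [x, y, z, w].
In Python, from bench import move_ptp, movel, move_j, move_gripper, pause, inverse_kinematics, read_camera, camera_params, MotionError, sign_off, look_for, tip_of, read_time_s, read_qpos, read_joint_vel, read_effort, read_eef_pos, read_tcp_rot, read_ft_force, read_ft_torque, read_finger_gap gives the robot as it stands. Calls block until the motion is done:
- move_ptp(position, orientation): joint-space move of the TCP to a pose.
- movel(position, orientation=None, speed=0.15): straight line of the TCP; orientation=None keeps the orientation; speed is the mean speed in m/s.
- move_j(angles): joint-space move.
- move_gripper(opening, effort=None): finger opening in m; effort is the grip in N (None keeps the last); returns when the fingers have stopped.
- pause(seconds).
- inverse_kinematics(position, orientation): joint angles nearest the present ones, or None.
- read_camera(name): name is "scene" or "top"; returns the picture (400x640x3 uint8, red, green, blue); there is no depth.
- camera_params(name): a dict with "K" (3x3 intrinsics, pixels), "dist_coeffs" ([k1, k2, p1, p2, k3] as OpenCV has them; the pictures are not rectified), "camera_from_world" (4x4, takes a point from world to camera coordinates). Camera axes: x right, y down, z forward; pixel columns grow to the right and rows downward; lengths in m; the calibration is good to about 2 mm. A picture is of the moment at which its call begins. camera_params takes no time and is no camera call.
A pose or a line that the arm cannot do raises MotionError and nothing moves.
- sign_off(): hands the job in, once; it reports no verdict.
Trained networks look in the newest picture that a camera, given by its name, has taken for a name from the list of things; names that differ only in an ending like _2 or _b are one class to them, and where a whole thing is asked for, a point or a joint stands for the part that bears it (a point fixed in the world has none). Each returns a list of dicts, best first, with "confidence" (0 to 1); they miss things now and then, are a little off and sometimes report something else, mostly with a low value. They report only what shows in the picture. A call takes as long as a camera call.
- look_for(camera, name): "at" ([column, row] in pixels, amid what is visible of it).
- tip_of(camera, name): "at" ([column, row] in pixels: a listed point, or the origin of a listed thing).
Readings, each from a call of its own:
- read_time_s(): time.
- read_qpos(): joint angles.
- read_joint_vel(): joint speeds.
- read_effort(): joint torques, N m.
- read_eef_pos(): TCP position.
- read_tcp_rot(): TCP orientation.
- read_ft_force(): force on the tool from outside, world axes, zero at the start.
- read_ft_torque(): the same for the moment, N m.
- read_finger_gap(): finger opening in m.
Only numpy, scipy, OpenCV 4.12 (cv2) and the standard library are available. Lean on these libraries where they do the work, as an engineer would, in place of code of your own. Each camera call takes 0.05 s, during which the arm holds its last target.

TASK

Get the counter ready for the medicine round: pick out the four upright vessels standing among the holders (ampoule, vial, brown bottle and empty steel cup) and stand each one upright on the floor of its own round holder, sized to match: the slimmest vessel in the smallest holder, the next in the next larger, and so on up to the widest in the largest. Do not tip any of them over, and leave the stamp and the gauze pack where they are.

Things in the scene. Friction and masses are not known exactly. Their poses are not given: they have to be found in the camera images.
- ampoule_mid (a point): centre of the standing glass ampoule: 21 mm wide round body, drawn out to a thin tip, 80 mm tall; the slimmest of the four. The point lies on its axis 40 mm above its foot; its z axis points up to the tip. Parallel-sided up to about 45 mm above the foot. About 20 g.
- vial_mid (a point): centre of the short glass vial with a flat crimped cap: 26 mm wide round body, 54 mm tall, straight-sided up to about 34 mm above the foot. The point lies on its axis 27 mm above its foot; z up to the cap. About 26 g.
- brown_bottle_mid (a point): centre of the brown glass bottle with a screw cap that stands among the holders (a like bottle at the far right, beside the steel drum and out of reach, is not meant): round body 48 mm wide, 105 mm tall; the cap is 30 mm wide and takes up the top 23 mm (82 to 105 mm above the foot) and can be gripped. The point lies on its axis 52.5 mm above its foot; z up to the cap. About 110 g.
- cup_mid (a point): centre of the empty open steel cup: 56 mm wide at the rim, 47 mm at the foot, 64 mm tall; the widest of the four; can be gripped from outside across the rim. The point lies on its axis 32 mm above its foot; z up to the mouth. About 70 g.
- holder_1: the smallest of four low round steel holders (bright rim) with a flat black rubber floor, fixed to the worktop: inside diameter 38 mm, outside 48 mm, rim 12 mm and inner floor 4 mm above the worktop. Origin: centre of its underside, on the worktop; z up.
- holder_2: the second smallest of four low round steel holders (bright rim) with a flat black rubber floor, fixed to the worktop: inside diameter 50 mm, outside 60 mm, rim 12 mm and inner floor 4 mm above the worktop. Origin: centre of its underside, on the worktop; z up.
- holder_3: the second largest of four low round steel holders (bright rim) with a flat black rubber floor, fixed to the worktop: inside diameter 66 mm, outside 76 mm, rim 12 mm and inner floor 4 mm above the worktop. Origin: centre of its underside, on the worktop; z up.
- holder_4: the largest of four low round steel holders (bright rim) with a flat black rubber floor, fixed to the worktop: inside diameter 82 mm, outside 92 mm, rim 12 mm and inner floor 4 mm above the worktop. Origin: centre of its underside, on the worktop; z up.
- stamp_mid (a point): bystander: rubber stamp with a dark turned grip, 26x42x62 mm tall, standing loose among the work. The point is its centre, 31 mm above its foot.
- gauze_mid (a point): bystander: flat white paper pack of gauze, 52x75x9 mm, lying loose among the work. The point is its centre.

How it is judged:
At the end, for the whole second after the job is handed in: Ampoule, vial, brown bottle and cup stand in the smallest to the largest holder in that order: centres within 10, 14, 11 and 18 mm of the holder's axis (anywhere inside the rim), feet within 4 mm of its floor, upright within 0.12 rad, released and at rest (horizontal distance between ampoule_mid and holder_1 below 0.01 m and z of ampoule_mid in the frame of holder_1 between 0.04 and 0.048 m and angle between each of ampoule_mid, vial_mid, brown_bottle_mid, cup_mid's own z axis and vertical below 0.12 rad and horizontal distance between vial_mid and holder_2 below 0.014 m and z of vial_mid in the frame of holder_2 between 0.027 and 0.035 m and horizontal distance between brown_bottle_mid and holder_3 below 0.011 m and z of brown_bottle_mid in the frame of holder_3 between 0.0525 and 0.0605 m and horizontal distance between cup_mid and holder_4 below 0.018 m and z of cup_mid in the frame of holder_4 between 0.032 and 0.04 m and linear speed of each of ampoule, vial, brown_bottle, cup below 0.02 m/s); the robot touches nothing.
It fails at once if one of the four vessels is tipped over (more than 0.7 rad) (angle between any of ampoule_mid, vial_mid, brown_bottle_mid, cup_mid's own z axis and vertical above 0.7 rad).
It fails at once if the stamp or the gauze pack is moved by more than 30 mm (distance of any of stamp_mid, gauze_mid from where it was at the start of the episode above 0.03 m).
It also fails if it takes over 109 s, if anything falls off the work surface, if the arm or the gripper's body presses on something with over 40 N, if the wrist force passes 120 N, or if a joint passes its speed limit or range.

## Working session

There is one attempt and no reset: what is moved stays moved. The work goes in short steps, each a Python script; the robot and the scene stay as the last script left them, time stands still between calls to the robot, and variables do not carry over. Pictures are saved under pics/ and viewed, and the job is handed in when it is done.

```bash
ls; mkdir -p pics; python3 - <<'E'
from bench import *
import cv2
for c in("scene","top"):
    im=read_camera(c); cv2.imwrite(f"pics/{c}0.png",im[:,:,::-1])
    p=camera_params(c); print(c,p)
    for n in "ampoule_mid vial_mid brown_bottle_mid cup_mid holder_1 holder_2 holder_3 holder_4 stamp_mid gauze_mid".split():
        print(n,[(([round(float(v),1) for v in d["at"]]),round(d["confidence"],2)) for d in tip_of(c,n)[:5]])
print(read_time_s(),read_tcp_rot(),read_finger_gap())
E
```

```text
pics
scene {'K': array([[453.97878925,   0.        , 327.81841162],
       [  0.        , 453.97878925, 199.36214284],
       [  0.        ,   0.        ,   1.        ]]), 'dist_coeffs': array([-0.03652466,  0.        ,  0.        ,  0.        ,  0.        ]), 'camera_from_world': array([[ 0.66042318, -0.75073097, -0.01562787, -0.35572949],
       [-0.55472707, -0.47375886, -0.6839813 ,  0.32091914],
       [ 0.5060821 ,  0.46038631, -0.72933213,  0.92873666],
       [ 0.        ,  0.        ,  0.        ,  1.        ]])}
ampoule_mid [([266.3, 201.2], 0.49)]
vial_mid [([431.8, 236.4], 0.64)]
brown_bottle_mid [([220.0, 168.0], 0.61)]
cup_mid [([376.1, 201.1], 0.88)]
holder_1 [([392.8, 290.0], 0.85), ([324.3, 181.2], 0.76), ([329.8, 247.4], 0.75), ([274.7, 149.5], 0.48)]
holder_2 [([392.8, 290.0], 0.85), ([324.3, 181.2], 0.76), ([329.8, 247.4], 0.75), ([274.7, 149.5], 0.48)]
holder_3 [([392.8, 290.0], 0.85), ([324.3, 181.2], 0.76), ([329.8, 247.4], 0.75), ([274.7, 149.5], 0.48)]
holder_4 [([392.8, 290.0], 0.85), ([324.3, 181.2], 0.76), ([329.8, 247.4], 0.75), ([274.7, 149.5], 0.48)]
st
[... 656 characters left out ...]
         1.00000000e+00]])}
ampoule_mid [([267.4, 234.8], 0.37)]
vial_mid [([412.1, 226.3], 0.61), ([408.4, 164.0], 0.6)]
brown_bottle_mid [([202.5, 231.9], 0.59)]
cup_mid [([351.8, 167.1], 0.84)]
holder_1 [([281.7, 169.2], 0.97), ([413.3, 227.9], 0.8), ([217.2, 171.0], 0.8)]
holder_2 [([281.7, 169.2], 0.97), ([413.3, 227.9], 0.8), ([217.2, 171.0], 0.8)]
holder_3 [([281.7, 169.2], 0.97), ([413.3, 227.9], 0.8), ([217.2, 171.0], 0.8)]
holder_4 [([281.7, 169.2], 0.97), ([413.3, 227.9], 0.8), ([217.2, 171.0], 0.8)]
stamp_mid [([380.7, 199.6], 0.53)]
gauze_mid [([248.0, 193.7], 0.58), ([282.1, 172.2], 0.15)]
1.1 [ 1.24529502e-01  9.92215905e-01 -2.06437105e-05  4.96729026e-06] 0.08550455253556724
```

View pics/scene0.png

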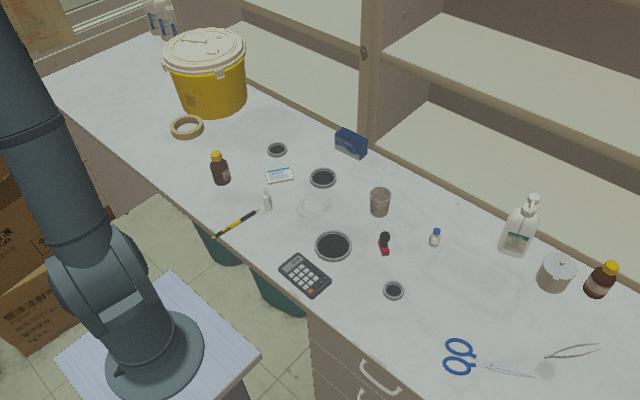

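View pics/top0.png

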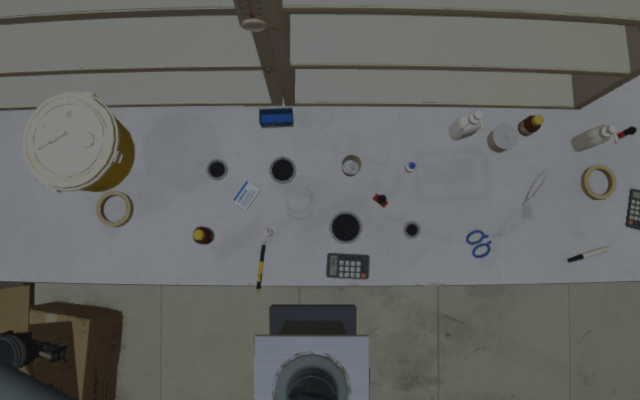

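The scene picture shows the brown bottle (220,168), ampoule (266,201), cup (380,202) and vial (435,238). The holders are at (277,149), (323,178), (333,246) and (393,290), and there is a clear dish at (313,205). Next I'll zoom in on the top picture and measure.

```bash
cat > h.py <<'E'
import numpy as np, cv2
from bench import *
def pt(cam,uv,z):
    p=camera_params(cam);K=np.array(p["K"]);d=np.array(p["dist_coeffs"]);T=np.array(p["camera_from_world"])
    n=cv2.undistortPoints(np.array([[uv]],float),K,d)[0,0]
    R=T[:3,:3];o=-R.T@T[:3,3];r=R.T@np.array([n[0],n[1],1]);s=(z-o[2])/r[2]
    return o+s*r
def px(cam,P):
    p=camera_params(cam);T=np.array(p["camera_from_world"])
    return cv2.projectPoints(np.array(P,float).reshape(-1,3),cv2.Rodrigues(T[:3,:3])[0],T[:3,3],np.array(p["K"]),np.array(p["dist_coeffs"]))[0][:,0]
E
python3 - <<'E'
from h import *
S={"amp":((266.3,201.2),.04),"vial":((431.8,236.4),.027),"bot":((220,168),.0525),"cup":((376.1,201.1),.032),"stamp":((383,240.9),.031),"gauze":((281.5,174.6),.0045),"hA":((274.7,149.5),0),"hB":((324.3,181.2),0),"hC":((329.8,247.4),0),"hD":((392.8,290),0)}
Tt={"amp":((267.4,234.8),.04),"vial":((408.4,164),.027),"bot":((202.5,231.9),.0525),"cup":((351.8,167.1),.032),"stamp":((380.7,199.6),.031),"gauze":((248,193.7),.0045),"hA":((217.2,171),0),"hB":((281.7,169.2),0),"hC":((346,227),0),"hD":((413.3,227.9),0)}
for k in S: print(k,pt("scene",*S[k])[:2].round(4),pt("top",*Tt[k])[:2].round(4))
t=cv2.imread("pics/top0.png");s=cv2.imread("pics/scene0.png")
cv2.imwrite("pics/tz.png",cv2.resize(t[140:260,180:440],None,fx=3,fy=3,interpolation=cv2.INTER_CUBIC))
cv2.imwrite("pics/sz.png",cv2.resize(s[130:310,200:460],None,fx=3,fy=3,interpolation=cv2.INTER_CUBIC))
E
```

```text
amp [0.4261 0.1108] [0.4273 0.1185]
vial [ 0.6138 -0.2694] [ 0.626  -0.2722]
bot [0.4219 0.2883] [0.4338 0.2939]
cup [ 0.6155 -0.099 ] [ 0.6156 -0.1129]
stamp [ 0.5234 -0.1897] [ 0.5251 -0.1923]
gauze [0.5453 0.1804] [0.5441 0.1777]
hA [0.6121 0.2778] [0.6096 0.2675]
hB [0.6073 0.0735] [0.6148 0.0837]
hC [ 0.4434 -0.0902] [ 0.4512 -0.0978]
hD [ 0.4457 -0.2779] [ 0.4486 -0.2876]
```

View pics/tz.png

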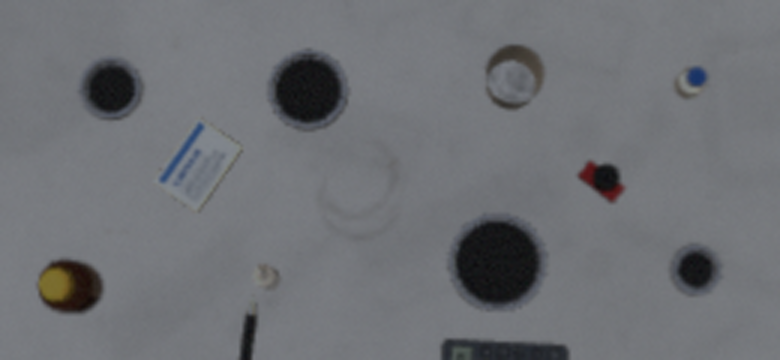

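View pics/sz.png

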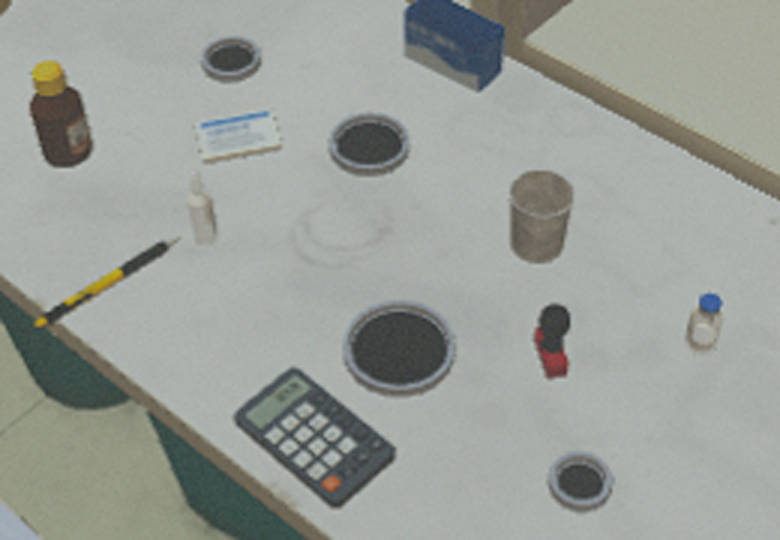

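```bash
cat >> h.py <<'E'
def circ(c,r,z,n=48):
    a=np.linspace(0,2*np.pi,n,endpoint=False)
    return np.c_[c[0]+r*np.cos(a),c[1]+r*np.sin(a),np.full(n,z)]
def maskc(cam,c,r):
    ms=[]
    for z in (.004,.012):
        m=np.zeros((400*8,640*8),np.uint8); cv2.fillPoly(m,[np.round(px(cam,circ(c,r,z))*8).astype(int)],1); ms.append(m)
    v,u=np.nonzero(ms[0]&ms[1]); return np.array([u.mean()/8,v.mean()/8]),len(u)/64
E
cat > meas.py <<'E'
from h import *
H={"h2":((.61,.272),.025),"h3":((.611,.079),.033),"h4":((.447,-.094),.041),"h1":((.447,-.283),.019)}
im={c:cv2.imread(f"pics/{c}0.png") for c in("scene","top")}
out={}
for k,(c0,r) in H.items():
    est=[]
    for cam in im:
        g=im[cam].max(2); c=np.array(c0)
        q=px(cam,[[*c,.008]])[0].astype(int); w=36
        sub=g[q[1]-w:q[1]+w,q[0]-w:q[0]+w]
        thr=(np.percentile(sub,60)+sub[w-4:w+4,w-4:w+4].mean())/2
        n,l,st,ce=cv2.connectedComponentsWithStats((sub<thr).astype(np.uint8))
        i=l[w-6:w+6,w-6:w+6].ravel(); i=np.bincount(i[i>0]).argmax()
        m=ce[i]+q-w
        for _ in range(6):
            pc,A=maskc(cam,c,r); c=c+pt(cam,m,.004)[:2]-pt(cam,pc,.004)[:2]
        est.append(c); print(k,cam,c.round(4),st[i][4],A)
V={"bot":((215.7,152),(198.7,235),.105),"cup":((380.3,194.7),(351.7,165),.064),"vial":((436.7,231),(412.3,165.3),.054),"amp":((265,189),(268,232.3),.08),}
for k,(s,t,z) in V.items(): print(k,pt("scene",s,z)[:2].round(4),pt("top",t,z)[:2].round(4))
E
python3 meas.py
```

```text
h2 scene [0.6106 0.266 ] 191 110.484375
h2 top [0.6144 0.2688] 225 229.4375
h3 scene [0.6084 0.081 ] 361 259.765625
h3 top [0.6135 0.0821] 410 414.421875
h4 scene [ 0.45   -0.0935] 685 643.125
h4 top [ 0.4504 -0.0957] 624 675.5625
h1 scene [ 0.4441 -0.2789] 194 162.046875
h1 top [ 0.4441 -0.2817] 129 137.640625
bot [0.4246 0.2941] [0.4232 0.2923]
cup [ 0.6149 -0.1102] [ 0.6158 -0.1104]
vial [ 0.6143 -0.2779] [ 0.6175 -0.278 ]
amp [0.4301 0.1132] [0.4322 0.1133]
```

```bash
cat > ov.py <<'E'
from h import *
E
python3 - <<'E'
from h import *
Hs=[((.6125,.2675),.025,.030),((.611,.0815),.033,.038),((.450,-.0945),.041,.046),((.4441,-.2803),.019,.024)]
V=[((.424,.2932),[(0,.024),(.07,.024),(.082,.015),(.105,.015)]),((.6154,-.1103),[(0,.0235),(.064,.028)]),((.616,-.278),[(0,.013),(.034,.013),(.054,.0085)]),((.431,.1133),[(0,.0105),(.045,.0105),(.08,.002)])]
for cam,(x0,x1,y0,y1) in {"scene":(200,460,130,310),"top":(180,440,140,260)}.items():
    f=4 if cam=="top" else 3
    f=3
    im=cv2.resize(cv2.imread(f"pics/{cam}0.png")[y0:y1,x0:x1],None,fx=f,fy=f,interpolation=cv2.INTER_CUBIC)
    def d(P,col): cv2.polylines(im,[np.round((px(cam,P)-[x0,y0]+.5)*f).astype(int)],True,col,1)
    for c,ri,ro in Hs: d(circ(c,ri,.012),(0,255,255));d(circ(c,ro,.012),(0,255,0))
    for c,pr in V:
        for z,r in pr: d(circ(c,r,z),(0,0,255))
    cv2.imwrite(f"pics/ov_{cam}.png",im)
E
```

```text
(no output)
```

View pics/ov_scene.png

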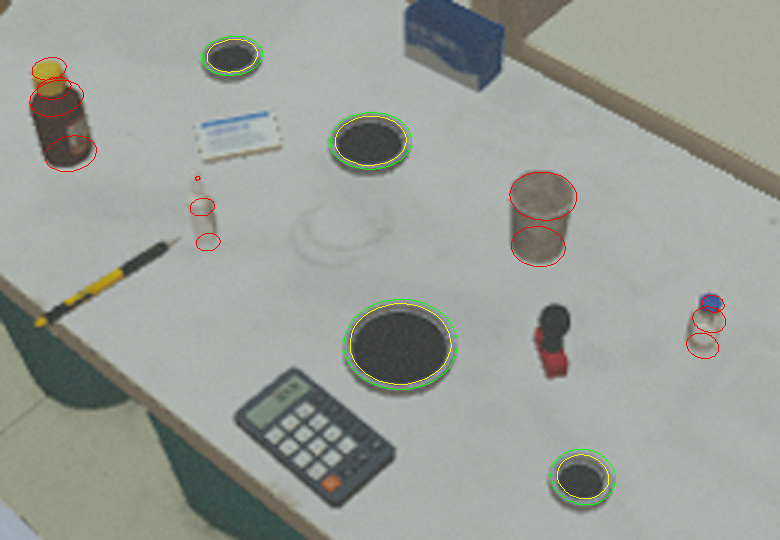

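View pics/ov_top.png

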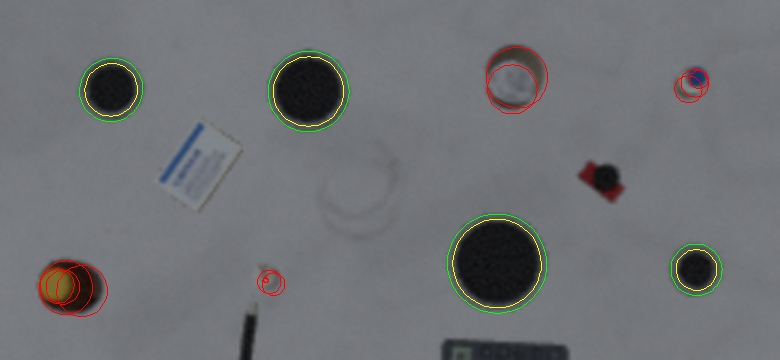

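The overlays fit: the far-left holder is holder_2, the back-middle one is holder_3, the front-middle one is holder_4 and the right one is holder_1. The vessel outlines sit about 2–3 mm too far right and toward the robot, so I'll correct for that. Next is a reachability check before moving.

```bash
cat >> h.py <<'E'
OBJ={"bot":((.4265,.2955),.060,.048),"cup":((.617,-.108),.050,.055),"vial":((.617,-.276),.029,.026),"amp":((.433,.117),.035,.021)}
HOL={"bot":(.611,.0815),"cup":(.450,-.0945),"vial":(.6125,.2675),"amp":(.4441,-.2803)}
E
python3 - <<'E'
from h import *
for yaw in (0,180):
    q=[1,0,0,0] if yaw==0 else [0,1,0,0]
    for k in OBJ:
        c,g,w=OBJ[k]
        for p in ([*c,g],[*c,.2],[*HOL[k],g+.005],[*HOL[k],.2]):
            j=inverse_kinematics(p,q); print(yaw,k,None if j is None else np.round(j,2))
E
```

```text
0 bot [-1.21  0.41  0.61  2.06 -0.34  0.77 -1.96]
0 bot [-1.25  0.17  0.62  1.96 -0.12  1.04 -2.14]
0 bot [-0.77  0.62  0.75  1.82 -0.52  0.91 -1.36]
0 bot [-0.88  0.46  0.88  1.74 -0.39  1.13 -1.45]
0 cup [-0.61  0.79  0.99  1.81 -0.79  0.99 -0.86]
0 cup [-0.64  0.53  1.    1.71 -0.48  1.16 -1.07]
0 cup [-0.73  0.43  0.98  2.2  -0.52  0.76 -0.97]
0 cup [-0.95  0.03  1.1   2.1  -0.03  1.03 -1.4 ]
0 vial [-0.14  0.76  0.7   1.68 -0.59  0.93 -0.78]
0 vial [-0.22  0.57  0.81  1.58 -0.43  1.18 -0.89]
0 vial [-0.92  0.71  0.6   1.69 -0.49  0.9  -1.68]
0 vial [-0.99  0.52  0.71  1.6  -0.36  1.16 -1.77]
0 amp [-0.98  0.36  0.7   2.23 -0.38  0.67 -1.58]
0 amp [-1.02 -0.    0.67  2.11  0.    1.03 -1.92]
0 amp [-0.17  0.51  0.78  2.06 -0.52  0.77 -0.64]
0 amp [-0.33  0.24  0.93  1.95 -0.22  1.06 -0.88]
180 bot [-0.88  0.36  0.22  2.04 -0.11  0.75  0.98]
180 bot [-0.91  0.16  0.24  1.94 -0.04  1.04  0.93]
180 bot [-0.56  0.54  0.45  1.81 -0.3   0.86  1.61]
180 bot [-0.65  0.38  0.57  1.73 -0.22  1.1   1.55]
180 cup [-0.41  0.63  0.67  1.8  -0.5   0.88  2.07]
180 cup [-0.59  0.5   0.92  1.71 -0.43  1.15  2.03]
180 cup [-0.55  0.34  0.75  2.2  -0.35  0.72  2.01]
180 cup [-0.92  0.02  1.07  2.1  -0.03  1.03  1.74]
180 vial [-0.1   0.73  0.63  1.67 -0.52  0.91  2.31]
180 vial [-0.23  0.57  0.83  1.58 -0.45  1.19  2.26]
180 vial [-0.68  0.64  0.28  1.68 -0.22  0.85  1.26]
180 vial [-0.72  0.45  0.33  1.58 -0.16  1.14  1.21]
180 amp [-0.75  0.31  0.43  2.22 -0.21  0.65  1.41]
180 amp [-0.87  0.    0.52  2.11 -0.    1.03  1.22]
180 amp [-0.21  0.54  0.84  2.06 -0.57  0.79  2.55]
180 amp [ 0.64  0.18 -0.17  1.91  0.04  1.05  2.02]
```

```bash
cat >> h.py <<'E'
Q=[1,0,0,0]
def pick(k,eff=30,ptp=False):
    c,g,w=OBJ[k]
    (move_ptp([*c,.2],Q) if ptp else movel([*c,.2],Q,.3))
    move_gripper(.085)
    movel([*c,g],Q,.15); print("pre",read_ft_force().round(1))
    move_gripper(max(w-.015,0),eff); print(k,"gap",read_finger_gap(),"F",read_ft_force().round(1),read_eef_pos().round(4))
    movel([*c,.2],Q,.15); print("lifted gap",read_finger_gap(),"t",read_time_s())
def place(k,dz=.0055,op=.03):
    c,g,w=OBJ[k];h=HOL[k]
    movel([*h,.2],Q,.22)
    movel([*h,g+.02],Q,.15); movel([*h,g+dz],Q,.04); print("F",read_ft_force().round(1),"gap",read_finger_gap())
    move_gripper(min(.085,w+op)); movel([*h,.2],Q,.2); print("t",read_time_s())
def snap(n):
    a=read_camera("scene");b=read_camera("top")
    x=cv2.resize(a[130:310,200:460],(780,540),interpolation=cv2.INTER_CUBIC);y=cv2.resize(b[140:260,180:440],(780,360),interpolation=cv2.INTER_CUBIC)
    cv2.imwrite(f"pics/{n}_s.png",x[:,:,::-1]);cv2.imwrite(f"pics/{n}_t.png",y[:,:,::-1])
E
python3 - <<'E'
from h import *
pick("bot",40,True); snap("b1"); print(read_time_s())
E
```

```text
pre [-0.5  0.  -0.1]
bot gap 0.03325439100548798 F [-1.   1.4  3.9] [0.427  0.2968 0.0608]
lifted gap 0.033397571448922955 t 5.85
5.95
```

View pics/b1_s.png

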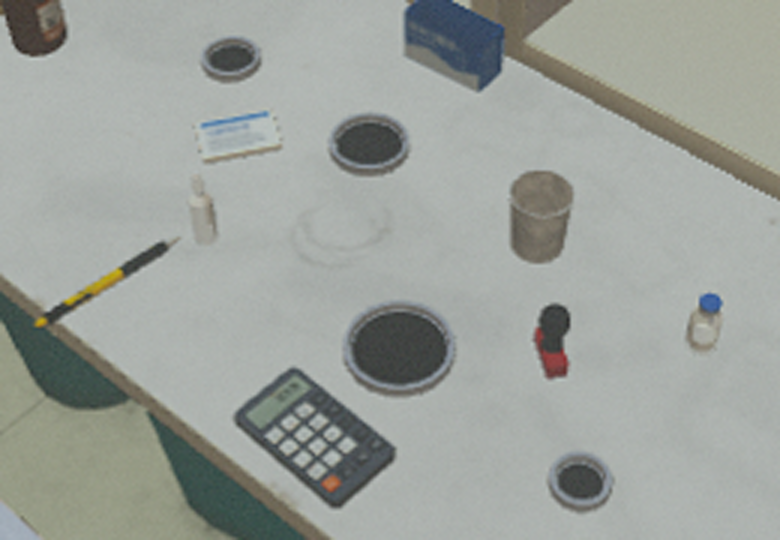

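Bottle lifted, but the gap reads 33 mm rather than 48 mm. I'll look at how it is held.

```bash
python3 - <<'E'
from h import *
a=read_camera("scene");b=read_camera("top")
x=cv2.resize(a[60:190,100:330],None,fx=2,fy=2,interpolation=cv2.INTER_CUBIC);y=cv2.resize(b[150:280,100:330],None,fx=2,fy=2,interpolation=cv2.INTER_CUBIC)
cv2.imwrite("pics/hold.png",np.vstack([x,y])[:,:,::-1]); print(read_finger_gap(),read_ft_force())
E
```

```text
0.033293860028542684 [-0.08911906 -0.68629287 -1.59298384]
```

View pics/hold.png

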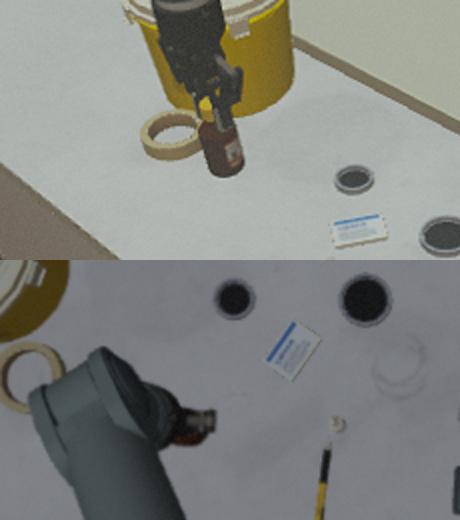

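```bash
python3 - <<'E'
from h import *
for z in (.13,.14,.15):print(px("scene",circ((.427,.2968),.024,z,8))[:, :].round(0).tolist())
print(px("scene",[[.427,.297,.245],[.427,.297,.222],[.427,.297,.2]]))
E
```

```text
[[221.0, 139.0], [215.0, 138.0], [208.0, 140.0], [205.0, 144.0], [207.0, 148.0], [213.0, 150.0], [220.0, 148.0], [223.0, 143.0]]
[[220.0, 136.0], [214.0, 135.0], [207.0, 137.0], [204.0, 141.0], [206.0, 145.0], [212.0, 147.0], [219.0, 145.0], [222.0, 140.0]]
[[220.0, 133.0], [213.0, 132.0], [207.0, 134.0], [203.0, 138.0], [205.0, 142.0], [211.0, 144.0], [218.0, 142.0], [222.0, 137.0]]
[[204.63583284 107.45167158]
 [206.58628731 115.15238867]
 [208.40165223 122.31159811]]
```

```bash
python3 - <<'E'
from h import *
c=OBJ["bot"][0]
movel([*c,.075],Q,.2); movel([*c,.0605],Q,.05); print(read_ft_force().round(1))
move_gripper(.075); movel([*c,.096],Q,.1); move_gripper(.01,40); print(read_finger_gap(),read_ft_force().round(1))
movel([*c,.2],Q,.15); print(read_finger_gap(),read_ft_force().round(1),read_time_s(),read_eef_pos())
a=read_camera("scene");cv2.imwrite("pics/hold2.png",cv2.resize(a[60:190,100:330],None,fx=3,fy=3,interpolation=cv2.INTER_CUBIC)[:,:,::-1])
E
```

```text
[0.6 0.4 1.9]
0.00999748724597391 [-0.2  1.8  7. ]
0.009794540602547043 [-0.4 -0.2  0.7] 9.7333 [0.42562195 0.29491324 0.19890164]
```

View pics/hold2.png

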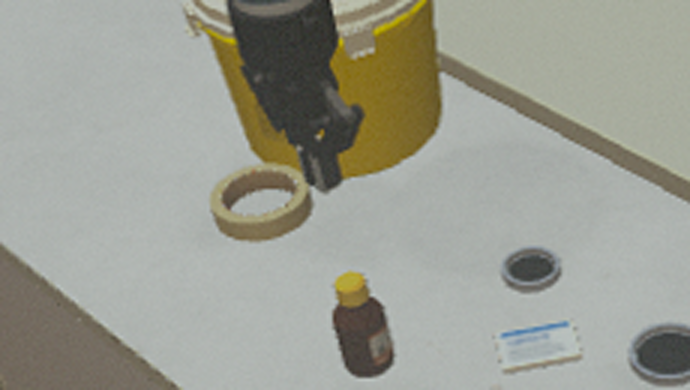

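The cap grasp missed, and the bottle is still standing. I'll clear the view and measure the bottle and the tool again.

```bash
python3 - <<'E'
from h import *
movel([.5,-.05,.3],Q,.35); move_gripper(.02)
a=read_camera("scene");b=read_camera("top"); p=read_eef_pos()
for cam,im in(("scene",a),("top",b)):
    cv2.imwrite(f"pics/m_{cam}.png",im[:,:,::-1])
    print(cam,[(d["at"],d["confidence"]) for d in tip_of(cam,"brown_bottle_mid")])
    c=px(cam,[p])[0]; print("tcp px",c, "tip",px(cam,[p-[0,0,.019]])[0],"yup",px(cam,[p+[0,.05,0],p-[0,.05,0]]).round(0).tolist())
    x0,y0=np.maximum((c-[60,45]).astype(int),0)
    sub=cv2.resize(im[y0:y0+90,x0:x0+120],None,fx=5,fy=5,interpolation=cv2.INTER_CUBIC)[:,:,::-1].copy()
    for P,col in((p,(0,0,255)),(p-[0,0,.019],(0,255,0))):
        cv2.circle(sub,tuple(np.round((px(cam,[P])[0]-[x0,y0]+.5)*5).astype(int).tolist()),3,col,-1)
    cv2.imwrite(f"pics/mg_{cam}.png",sub)
    x0,y0,x1,y1=(190,130,270,230) if cam=="scene" else (180,195,280,255)
    sub=cv2.resize(im[y0:y1,x0:x1],None,fx=6,fy=6,interpolation=cv2.INTER_CUBIC)[:,:,::-1].copy()
    for z,r in [(0,.024),(.07,.024),(.082,.015),(.105,.015)]:
        cv2.polylines(sub,[np.round((px(cam,circ((.4265,.2955),r,z))-[x0,y0]+.5)*6).astype(int)],True,(0,0,255),1)
    for z,r in [(0,.0105),(.045,.0105),(.08,.002)]:
        cv2.polylines(sub,[np.round((px(cam,circ((.433,.117),r,z))-[x0,y0]+.5)*6).astype(int)],True,(0,255,0),1)
    cv2.imwrite(f"pics/mb_{cam}.png",sub)
E
```

```text
scene [([219.9, 169.1], 0.9)]
tcp px [331.00001344 132.74301641] tip [331.09548018 139.87819355] yup [[313.0, 123.0], [350.0, 143.0]]
top [([202.0, 232.8], 0.8), ([411.1, 228.4], 0.18)]
tcp px [332.07214892 197.49783869] tip [331.80080796 198.45111208] yup [[310.0, 197.0], [354.0, 198.0]]
```

View pics/mg_scene.png

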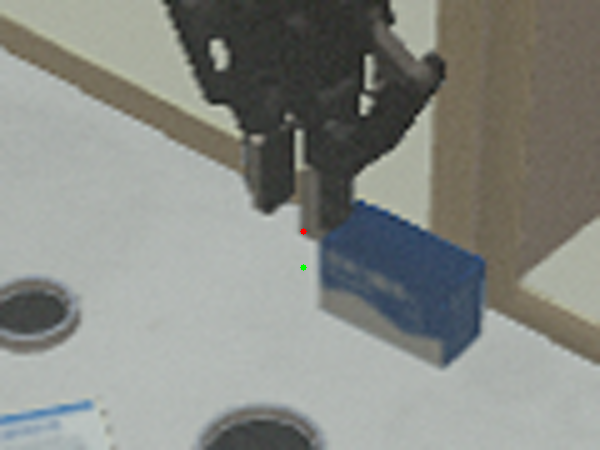

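View pics/mg_top.png

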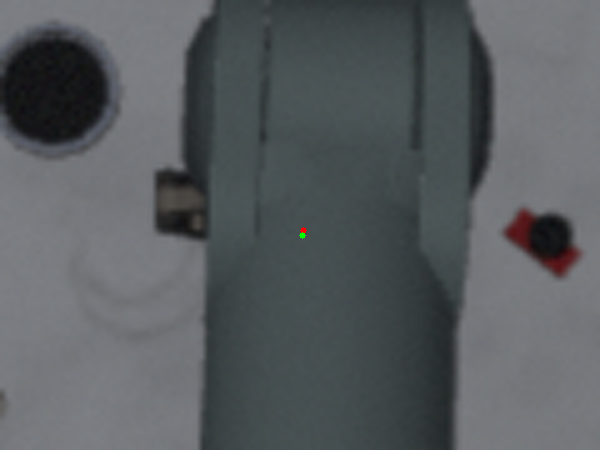

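View pics/mb_scene.png

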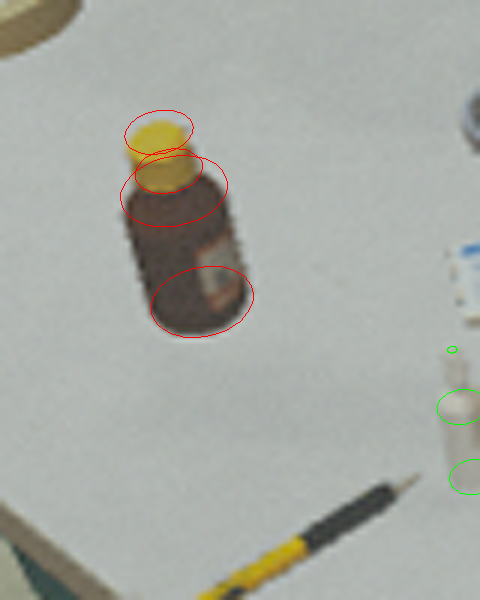

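View pics/mb_top.png

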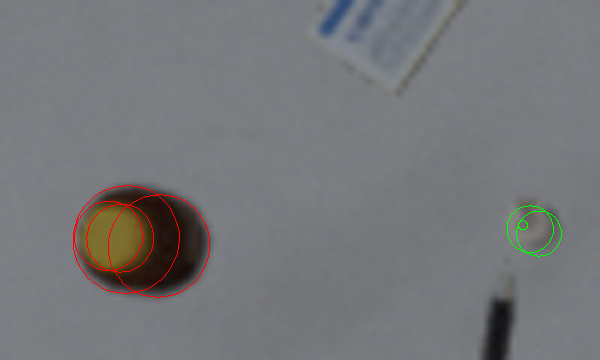

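The images put the fingertips about 20 mm higher than the spec says. A gentle touch on empty table will settle it.

```bash
python3 - <<'E'
from h import *
move_gripper(.0); print(read_finger_gap())
movel([.52,.0,.06],Q,.3); movel([.52,.0,.024],Q,.1)
a=read_camera("scene")
p=np.array([.52,0,.024]);x0,y0=290,150
sub=cv2.resize(a[y0:y0+90,x0:x0+120],None,fx=5,fy=5,interpolation=cv2.INTER_CUBIC)[:,:,::-1].copy()
for P,col in((p,(0,0,255)),(p-[0,0,.019],(0,255,0))):
    cv2.circle(sub,tuple(np.round((px("scene",[P])[0]-[x0,y0]+.5)*5).astype(int).tolist()),3,col,-1)
cv2.imwrite("pics/touch.png",sub)
z=.024
while z>-.004:
    movel([.52,0,z],Q,.05); f=read_ft_force(); print(round(z,4),f.round(1),read_eef_pos()[2].round(4))
    if f[2]>3: break
    z-=.003
movel([.52,0,.15],Q,.3);print(read_time_s())
E
```

```text
4.1011801494448485e-05
0.024 [-0.   1.2 -0.3] 0.0245
0.021 [-0.2  0.   0.4] 0.0208
0.018 [-0.2 -1.2  0.1] 0.0177
0.015 [ 0.1 -0.2 -0.1] 0.0147
0.012 [-1.   0.2  0.1] 0.0118
0.009 [-0.1  0.4  0. ] 0.0088
0.006 [-0.   0.1 -0.7] 0.0058
0.003 [-0.1  0.8  0.4] 0.0028
0.0 [ 0.1 -0.1 -0.3] -0.0002
-0.003 [-1.1 -0.5  0.6] -0.0032
16.4583
```

View pics/touch.png

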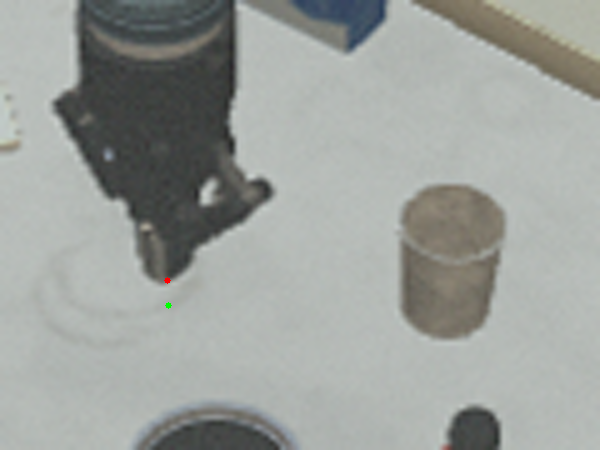

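The tool really does stand higher than reported. I'll find the exact offset.

```bash
python3 - <<'E'
from h import *
movel([.52,.0,.0],Q,.3); z=-.003
while z>-.03:
    movel([.52,0,z],Q,.05); f=read_ft_force(); print(round(z,4),f.round(1),read_eef_pos()[2].round(4))
    if f[2]>3: break
    z-=.0015
movel([.52,0,.15],Q,.3);print(read_time_s(),read_ft_force())
E
```

```text
-0.003 [0.1 0.1 1.2] -0.0016
-0.0045 [-0.9  0.1 -0.2] -0.0041
-0.006 [-0.   0.7  0.3] -0.0061
-0.0075 [ 0.4  0.9 -0.2] -0.0077
-0.009 [-2.   0.5  7.1] -0.0083
19.0417 [-0.40309461  0.43364576 -1.13997659]
```

Contact came at a reported z of −8 mm. The true grasp point is therefore 27 mm higher than reported, with no visible lateral offset. I'll correct for that and redo the bottle, gripping its body.

```bash
sed -i 's/^def pick/OFF=.027\n_ml=movel\ndef movel(p,q=None,s=.15): return _ml([p[0],p[1],p[2]-OFF],q,s)\n_mp=move_ptp\ndef move_ptp(p,q): return _mp([p[0],p[1],p[2]-OFF],q)\ndef pick/; s/"bot":((.4265,.2955),.060/"bot":((.4265,.296),.062/' h.py
python3 - <<'E'
from h import *
pick("bot",40); 
a=read_camera("scene");cv2.imwrite("pics/hold3.png",cv2.resize(a[60:190,100:330],None,fx=3,fy=3,interpolation=cv2.INTER_CUBIC)[:,:,::-1])
E
```

```text
pre [0.1 1.2 0.3]
bot gap 0.04529172275363346 F [-0.8 -0.6  5.4] [0.427  0.2964 0.036 ]
lifted gap 0.04565186862666211 t 23.6
```

View pics/hold3.png

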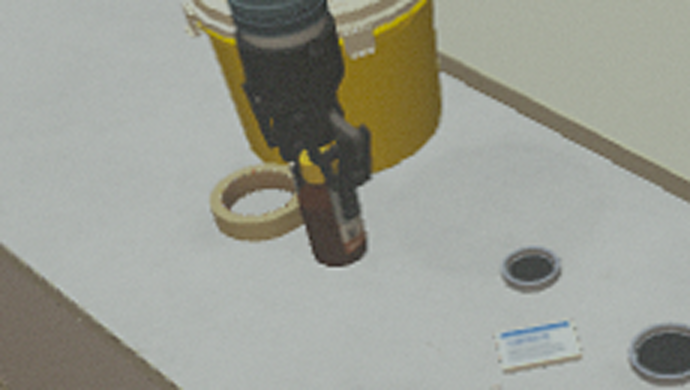

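Held upright with a 45.5 mm gap. Placing.

```bash
python3 - <<'E'
from h import *
place("bot",.005,.03); movel([.52,-.3,.3],Q,.4); snap("b2"); print(read_time_s())
E
```

```text
F [-0.9  0.2  3.2] gap 0.04513145293631101
t 27.775
29.0333
```

View pics/b2_s.png

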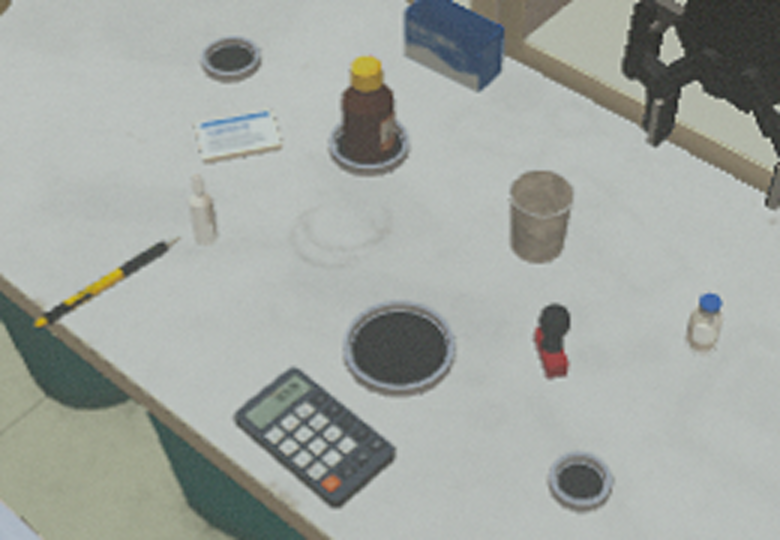

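View pics/b2_t.png

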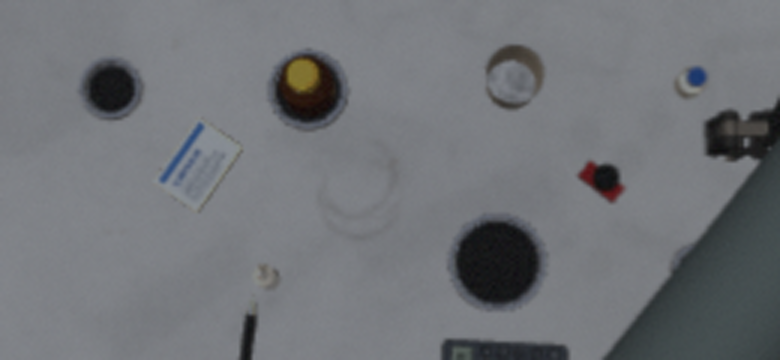

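Bottle stands upright in holder_3, roughly centred at (367,130) in the zoomed scene view. The vial is next.

```bash
python3 - <<'E'
from h import *
pick("vial",25)
g=read_finger_gap()
if g>.015: place("vial",.005,.022)
E
```

```text
pre [ 0.2 -0.  -0.5]
vial gap 0.02447634877435709 F [-0.6  0.2  1.5] [ 0.6172 -0.2762  0.0024]
lifted gap 0.025081790471187335 t 33.0583
F [-0.6 -0.5 -0.3] gap 0.024742572730358826
t 38.6917
```

```bash
python3 - <<'E'
from h import *
pick("amp",20)
if read_finger_gap()>.012: place("amp",.005,.02)
movel([.5,-.11,.25],Q,.35); snap("b3"); print(read_time_s())
E
```

```text
pre [0.  0.2 0.4]
amp gap 0.019333207510983046 F [-1.   0.7  2.1] [0.4331 0.1171 0.0082]
lifted gap 0.01955953530995261 t 43.1917
F [0.4 0.2 0.4] gap 0.019900023575312693
t 48.0833
48.8667
```

View pics/b3_s.png

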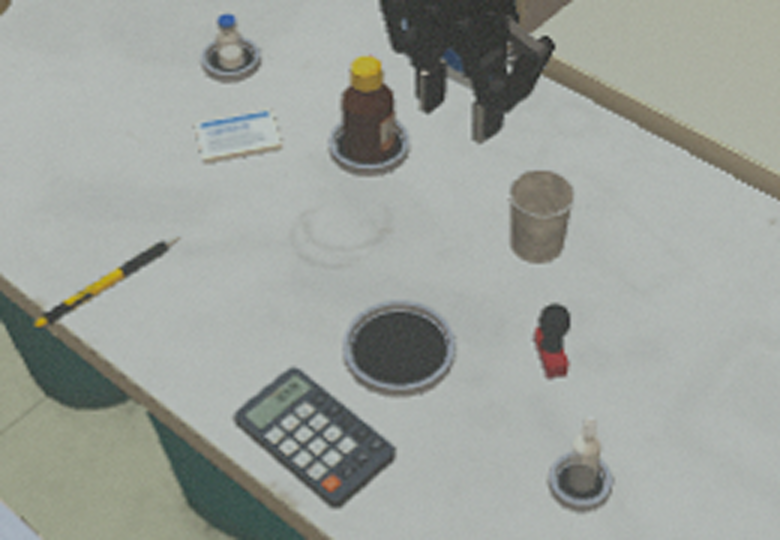

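View pics/b3_t.png

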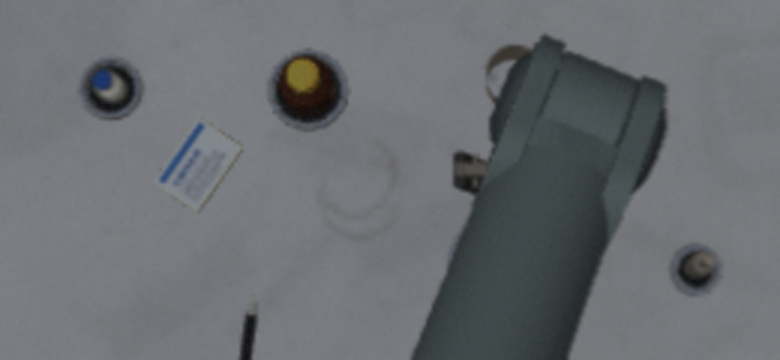

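The vial is in holder_2 and the ampoule in holder_1, both upright. The cup is last.

```bash
python3 - <<'E'
from h import *
pick("cup",30)
if read_finger_gap()>.045: place("cup",.005,.03)
movel([.5,.17,.3],Q,.35); snap("b4"); print(read_time_s())
for c in("scene","top"):
    for n,z in(("ampoule_mid",.044),("vial_mid",.031),("brown_bottle_mid",.0565),("cup_mid",.036),("stamp_mid",.031),("gauze_mid",.0045)):
        d=tip_of(c,n)
        if d: print(c,n,[(pt(c,e["at"],z)[:2].round(4),round(e["confidence"],2)) for e in d[:2]])
E
```

```text
pre [ 0.7 -0.7  1.1]
cup gap 0.05412268186834929 F [-1.2 -0.2  5.3] [ 0.6179 -0.1082  0.0242]
lifted gap 0.05382340089763691 t 52.65
F [-0.9  1.1  3.8] gap 0.05366614813597171
t 56.3917
57.525
scene ampoule_mid [(array([ 0.4448, -0.2812]), 0.71)]
scene vial_mid [(array([0.6153, 0.2698]), 0.41)]
scene brown_bottle_mid [(array([0.6104, 0.0823]), 0.64)]
scene cup_mid [(array([ 0.4508, -0.0971]), 0.72)]
scene stamp_mid [(array([ 0.5288, -0.189 ]), 0.5)]
scene gauze_mid [(array([0.5383, 0.1911]), 0.63)]
top ampoule_mid [(array([ 0.4406, -0.2852]), 0.57)]
top brown_bottle_mid [(array([0.6154, 0.0711]), 0.76)]
top cup_mid [(array([ 0.451 , -0.1001]), 0.7)]
top stamp_mid [(array([ 0.5304, -0.1932]), 0.58)]
top gauze_mid [(array([0.5319, 0.1851]), 0.68)]
```

View pics/b4_s.png

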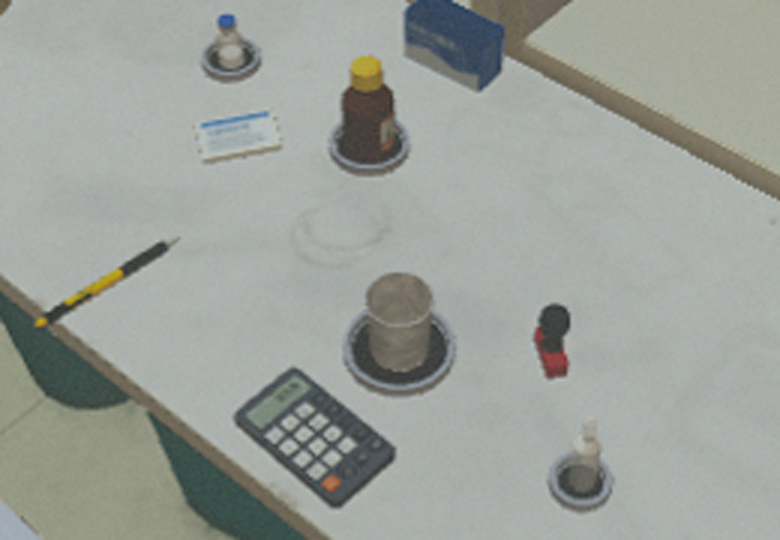

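View pics/b4_t.png

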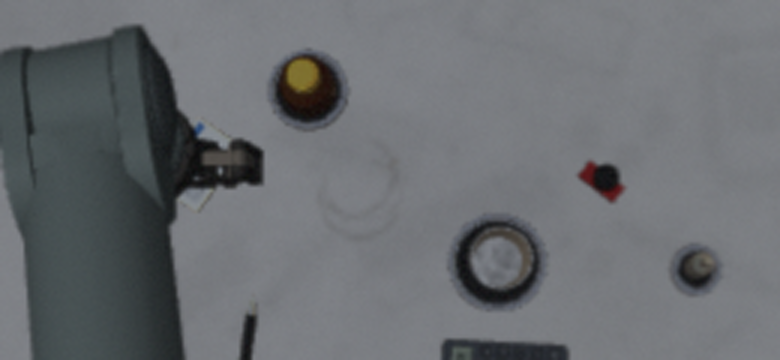

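All four appear seated. The network's top-view bottle point disagrees by 11 mm, so I'll check it with a model overlay.

```bash
python3 - <<'E'
from h import *
V={"bot":[(0,.024),(.07,.024),(.105,.015)],"amp":[(0,.0105),(.045,.0105),(.08,.002)]}
ims=[]
for k in V:
    row=[]
    for cam in("scene","top"):
        a=read_camera(cam);c=px(cam,[[*HOL[k],.05]])[0];x0,y0=(c-[24,24]).astype(int);f=8
        s=cv2.resize(a[y0:y0+48,x0:x0+48],None,fx=f,fy=f,interpolation=cv2.INTER_CUBIC)[:,:,::-1].copy()
        for z,r in V[k]: cv2.polylines(s,[np.round((px(cam,circ(HOL[k],r,z+.004))-[x0,y0]+.5)*f).astype(int)],True,(0,255,0),1)
        row.append(cv2.resize(s,(300,300)))
    ims.append(np.hstack(row))
cv2.imwrite("pics/chk.png",np.vstack(ims)[:600])
E
```

```text
(no output)
```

View pics/chk.png

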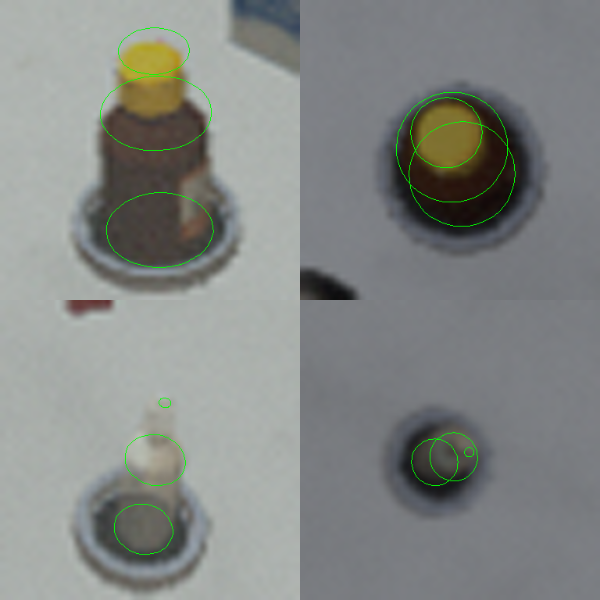

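```bash
python3 - <<'E'
from h import *
print(read_time_s(),read_joint_vel().round(3)); sign_off()
E
```

```text
58.325 [ 0.001  0.    -0.    -0.001 -0.001 -0.001  0.   ]
the job is handed in; nothing more can be done
```

I handed the job in at 58 s: the ampoule, vial, brown bottle and cup are standing upright in holders 1, 2, 3 and 4. `sign_off` gave no verdict, so the checks below are all I have.

**What went wrong:** My first bottle grasp lifted it, but the finger gap was wrong, so I set it back down. The next try, on its cap, missed without knocking it over. A touch on empty table showed the fingertips are about 27 mm higher than the reported position implies. I corrected for that, and the bottle, vial, ampoule and cup grasps then all worked first time.

**Last checks:**
- **Positions:** In the scene camera, the networks put each vessel within about 4 mm of its holder's axis. The last pictures show all four upright inside the rims, with the gripper clear of everything.
- **Bystanders:** The stamp shows no visible movement. Network readings for it and the gauze pack shifted by about 15 mm or less, which I take as network scatter. In the last top view the arm partly hid the pack.

**Checks that disagreed:**
- **Brown bottle:** The network's top-view point was about 11 mm from the holder axis, right at the limit. The model overlays in both cameras showed it centred to within about 3 mm.
- **Ampoule:** The network's top-view point was about 6 mm off, and the overlay showed the tip about 3–5 mm off.
- **Vial:** The arm blocked it in the last top view, so I relied on the scene picture and an earlier top view.

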